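# Load the annealing kiln and close it up

### The job

Take the blue glass tile from its wooden stand and stand it upright on its long thin edge, free of the gripper, on the white hearth of the kiln's open drawer, with a broad face towards the drawer's front. Then push the drawer fully home, gently enough that the tile stays standing, and after that press the red latch on the kiln's roof all the way down. Leave the pot, the timer and the jar of glass rods where they are.

Things in the scene. Friction and masses are not known exactly. Their poses are not given: they have to be found in the camera images.
- tile: opaque blue glass tile, 16 thick (its x) x 120 long (its y) x 95 high (its z), about 0.3 kg. Origin: middle of its lower 120 x 16 edge face; z points up along the tile. At the start it leans on the stand 0.40 rad from vertical, its top leaning along the stand's -x
- stand: fixed wooden leaning stand, base 120 x 130 x 12. Origin: table level, vertically below (32) the tile's lower edge. x is horizontal; the tile leans towards -x on a 45-high backrest (measured along the tile), a 6-high lip holds its foot at the front; the upper 50 of the tile is free on both faces
- kiln: fixed grey bench annealing kiln, 230 deep (its +x from the front opening) x 270 wide (y) x 175 high (steel roof). Origin: table level, middle of the front opening; -x points out of the front, roughly to the robot. A black controller box stands on the back of the roof, 35 high
- drawer (a joint): the kiln's drawer, in m: 0 shut, up to 0.18 pulled out along the kiln's -x. It slides with about 2 N of friction and stays where it is left. Blue front panel 20 thick, 262 wide, top edge 150 above the table; behind it a white hearth with a 15 high steel rim at both sides and back
- hearth (a point): middle of the white hearth's top face, moving with the drawer; 40 above the table. Axes parallel to the kiln's; the hearth is 200 in x and 206 in y; the back of the front panel is at x = -100 (panel top 110 above the hearth). With the drawer out by q, only x from -100 to q - 100 lies outside the kiln's roof
- drawer_handle (a point): middle of the front face of the steel bar on the drawer's front, moving with it: bar 120 long (y), 16 high, 128 above the table; its front face is 29 in front of the blue panel's face
- latch (a joint): red hinged latch on the kiln's roof, in rad: 0 all the way down (level, claw in front of the blue panel), starts raised at 0.6 to 1.0, 1.3 at most; friction holds it where it is left, light to press. While raised, press on the pad side (its upper, rear face), not on the arm's end
- latch_pad (a point): middle of the black pad's top face on the latch arm (arm 100 long, 22 wide; pad 45 x 30), 66 from the hinge axis along the arm and 12 above it at right angles. The claw end is 95 from the hinge
- latch_hinge (a point): latch's hinge axis, fixed to the kiln 65 behind its front opening, 88 to its +y side, 191 above the table; axis along the kiln's y. When down, the arm points along the kiln's -x
- pot: small lidded steel pot, 112 dia x 105 high with its black knob; stands across the drawer from the tile stand, on the other side; bystander, origin at its foot or under its middle, leave alone
- timer: white digital timer, 30 x 75 x 70 high, standing beside the kiln; bystander, origin at its foot or under its middle, leave alone
- rod_jar: steel jar, 76 dia x 100 high, of coloured glass rods reaching up to about 190, standing beside the kiln; bystander, origin at its foot or under its middle, leave alone
Not all that is in view belongs to the job. Leave any pink look-alike of the tile alone.

How it is judged:
On the way, in this order (a step that is already met when the one before it is completed fails the run):
1. the tile stands upright on the hearth of the open drawer, released, a broad face to the front (x of tile in the frame of hearth between -0.095 and 0.09 m and y of tile in the frame of hearth between -0.103 and 0.103 m and z of tile in the frame of hearth between -0.006 and 0.006 m and angle between tile's own z axis and vertical below 0.1 rad and angle between the x axis of tile and the x axis of hearth, either way round below 0.4 rad and contact force between the fingers and tile below 0.2 N and value of joint drawer above 0.08 m), for 0.3 s.
2. the drawer is shut with the tile still standing, the latch still up (x of tile in the frame of hearth between -0.095 and 0.09 m and y of tile in the frame of hearth between -0.103 and 0.103 m and z of tile in the frame of hearth between -0.006 and 0.006 m and angle between tile's own z axis and vertical below 0.1 rad and angle between the x axis of tile and the x axis of hearth, either way round below 0.4 rad and value of joint drawer below 0.005 m and value of joint latch above 0.4 rad), for 0.2 s.
At the end, for the whole second after the job is handed in: the tile stands at rest on its long thin edge on the hearth (upright within 0.1 rad, a broad face to the drawer's front within 0.4 rad), the drawer is shut within 5 mm and the latch is down within 0.08 rad (x of tile in the frame of hearth between -0.095 and 0.09 m and y of tile in the frame of hearth between -0.103 and 0.103 m and z of tile in the frame of hearth between -0.006 and 0.006 m and angle between tile's own z axis and vertical below 0.1 rad and angle between the x axis of tile and the x axis of hearth, either way round below 0.4 rad and value of joint drawer below 0.005 m and value of joint latch below 0.08 rad and linear speed of tile below 0.02 m/s); the robot touches nothing.
It fails at once if the pot, timer or rod jar is moved more than 40 mm (distance of any of pot, timer, rod_jar from where it was at the start of the episode above 0.04 m).
It also fails if it takes over 72 s, if anything falls off the work surface, if the arm or the gripper's body presses on something with over 40 N, if the wrist force passes 120 N, or if a joint passes its speed limit or range.

### The arm

A 6-joint arm with a two-finger parallel gripper is mounted at the origin on the work surface. World frame = base frame: x ahead of the robot, y to its left, z up, the work surface at z = 0. Lengths are in m, angles in rad, forces in N, time in s.
With the tool pointing down it reaches from about 0.15 to 0.775 m from the base axis. Payload 6.1 kg.
Tool frame: the origin (TCP) lies at the very end of the fingers, on their centre line; the grasp point (between the pads) lies 19 mm behind it (arm.hold_point_z is the distance from the TCP to the grasp point, in m); z points along the fingers, y is the line along which they close (so a half turn about z gives the same grasp; the last joint's range is limited). The gripper opens to 85 mm and grips with 20 to 120 N. Pads are 22 mm wide; open, the fingers measure 114 mm over their backs; the gripper's body (76 mm by 85 mm) begins 54 mm behind the grasp point. The pads swing forward as they close: fully open they stand 13 mm farther back than shut.
Start: joints at [-1.298, 0.126, -0.04, 1.405, 0, 1.571], TCP at [0.141, -0.506, 0.231] pointing down, gripper open.
Joint ranges: [-2.72, 2.72], [-0.95, 1.95], [-1.27, 1.35], [-1.78, 2.02], [-1.46, 1.47], [-3.14, 3.14]. Speed limits (rad/s): [2.39, 2.39, 3.01, 3.14, 3.14, 3.14].

### API

Orientations are given as a rotation vector (axis times angle).
In Python, from cell import arm gives the robot as it stands.
- The arm moves only by the shell command python3 -m jog 'ROWS' [FORCE]. ROWS is a JSON object of lists of equal length, an entry for each row: "angular": the turn, a rotation vector about the tool's x, y, z scaled (see below), a list of three; "offset": the shift along the tool's x, y, z scaled (see below), a list of three; "grip": the opening, from 0 (shut) to 1 (fully open). In form: {"angular": [[rx, ry, rz], ...], "offset": [[tx, ty, tz], ...], "grip": [grip, ...]}. A call has 1 to 8 rows; each row is the pose to reach, as a shift and turn from the pose commanded when the call began, along the tool's axes at that moment, turning the shorter way round; what a row does not reach only later rows make up. The controller multiplies each number of a shift by 100 mm and each number of a turn by 180 degrees. A row lasts 1/10 s, in which the tool goes at most 50 mm and 8.59 degrees, less where a joint would pass 70% of its speed; a pose out of reach is approached as far as the arm can. A call with a number of a shift or a turn outside -1 to 1 is refused whole. A call with a gripper value outside its range is refused whole. The fingers move at their own pace and stop on an object; FORCE is the grip in N (left out, the last holds). Time passes only in rows, so rows that repeat a pose let the fingers close. It gives the time, the measured TCP pose, the force, the opening and the grip force at its end, in the units of the state.
- arm.observe(): the state, without advancing time (a new reading comes with each control period).
- arm.snapshot(name): name is "scene" or "top" or "wrist"; returns a dict with "color" (480x640x3 uint8, blue, green, red), "intrinsics" (3x3 intrinsics, pixels), "R" (3x3) and "t" (3): a world point X has camera coordinates R X + t. Camera axes: x right, y down, z forward; pixel columns grow to the right and rows downward; lengths in m; the calibration is good to about 2 mm. A picture is of the moment at which its call begins. There is no depth.
- arm.finish_job(): hands the job in; it is judged then, once.
Trained networks look in a picture, given as the dict that the camera call returned (one of the last four; its "shot" number tells which), for a name from the list of things; names that differ only in an ending like _2 or _b are one class to them, and where a whole thing is asked for, a point or a joint stands for the part that bears it (a point fixed in the world has none). Each returns a list of dicts, best first, with "p" (0 to 1); they miss things now and then, are a little off and sometimes report something else, mostly with a low value. They report only what shows in the picture. A call takes as long as a camera call. They do not tell look-alikes from the thing itself.
- arm.search_frame(picture, target): "extent" ([left, top, width, height] in pixels, round what is visible of it).
- arm.regions_of(picture, target): "pixels" (480x640 bool, what is visible of it) and "extent" ([left, top, width, height] in pixels, round what is visible of it).
The state is a dict: "time_s": time; "q": joint angles; "dq": joint speeds; "joint_efforts": joint torques, N m; "eef_pos": TCP position; "orientation": TCP orientation; "contact_force": force on the tool from outside, world axes, zero at the start; "moment": the same for the moment, N m; "grip_width": finger opening in m; "grip_force": force on a finger pad.
Only numpy, scipy, OpenCV 4.12 (cv2) and the standard library are available. Lean on these libraries where they do the work, as an engineer would, in place of code of your own. Each camera call takes 0.05 s, during which the arm holds its last target. There are 200 camera calls.

## Working session

There is one attempt and no reset: what is moved stays moved. The work goes in short steps, Python scripts to look and compute and a shell command to move; the robot and the scene stay as the last step left them, time stands still between calls to the robot, and variables do not carry over. Pictures are saved under pics/ and viewed, at most 10 in all, crops included, and the job is handed in when it is done.

```bash
mkdir -p pics; ls; cat > h.py <<'E'
import numpy as np,cv2
from scipy.spatial.transform import Rotation as Rn
from cell import arm
def shot(n,save=None):
    p=arm.snapshot(n)
    if save: cv2.imwrite('pics/'+save,p['color'])
    return p
def proj(p,X):
    c=np.atleast_2d(X)@p['R'].T+p['t']; u=c@p['intrinsics'].T
    return u[:,:2]/u[:,2:]
def ray(p,uv):
    d=np.linalg.inv(p['intrinsics'])@[uv[0],uv[1],1]; R=np.array(p['R'])
    return -R.T@p['t'], R.T@d
def atz(p,uv,z):
    o,d=ray(p,uv); return o+d*(z-o[2])/d[2]
E
python3 - <<'E'
from h import *
ims=[]
for n in ("scene","top"):
    p=shot(n); ims.append(p['color']); 
    cv2.imwrite(f'pics/{n}0.png',p['color'])
    print(n,-np.array(p['R']).T@p['t'], p['intrinsics'][0][0])
    for t in ("tile","stand","kiln","drawer","drawer_handle","latch","latch_pad","pot","timer","rod_jar"):
        print(t,[(np.round(r['extent']).tolist(),round(r['p'],2)) for r in arm.search_frame(p,t)])
print(arm.observe())
E
```

```text
pics
scene [ 1.0138735  -0.01125875  1.07000421] 451.8296342343877
tile [([424.0, 292.0, 61.0, 65.0], 0.69), ([413.0, 144.0, 48.0, 41.0], 0.62), ([375.0, 214.0, 15.0, 50.0], 0.48)]
stand [([404.0, 166.0, 61.0, 41.0], 0.77)]
kiln [([267.0, 165.0, 145.0, 200.0], 0.95), ([178.0, 171.0, 46.0, 51.0], 0.53)]
drawer [([275.0, 167.0, 111.0, 71.0], 0.72)]
drawer_handle [([274.0, 164.0, 110.0, 78.0], 0.8)]
latch [([374.0, 213.0, 16.0, 51.0], 0.72)]
latch_pad [([376.0, 214.0, 13.0, 51.0], 0.68), ([274.0, 165.0, 112.0, 76.0], 0.58), ([179.0, 168.0, 43.0, 51.0], 0.27)]
pot []
timer [([451.0, 228.0, 39.0, 23.0], 0.58), ([274.0, 164.0, 137.0, 198.0], 0.4)]
rod_jar [([152.0, 211.0, 49.0, 56.0], 0.67), ([275.0, 169.0, 109.0, 69.0], 0.39)]
top [0.52111053 0.00850378 1.71153338] 607.6159560701321
tile [([183.0, 168.0, 50.0, 53.0], 0.93), ([189.0, 314.0, 46.0, 35.0], 0.61), ([264.0, 236.0, 101.0, 84.0], 0.47), ([182.0, 300.0, 60.0, 59.0], 0.29)]
stand [([182.0, 302.0, 58.0, 55.0], 0.63)]
kiln [([251.0, 146.0, 112.0, 171.0], 0.68)]
drawer [([262.0, 237.0, 105.0, 80.0], 0.71)]
drawer_handle [([264.0, 235.
[... 355 characters left out ...]
time_s': 1.1, 'q': array([-1.29797405e+00,  1.25825313e-01, -3.95950432e-02,  1.40537119e+00,
        8.15505965e-06,  1.57076374e+00]), 'dq': array([ 7.51348286e-04, -6.18895213e-05, -1.31481286e-03, -5.66692341e-04,
        1.01944877e-04, -1.04674484e-03]), 'joint_efforts': array([-1.35257778e-03, -4.35712266e+01,  3.53098440e+01,  1.36650931e-03,
       -1.27560438e-04, -8.07112798e-06]), 'eef_pos': array([ 0.1414641 , -0.505583  ,  0.23128351]), 'orientation': array([3.11239802e+00, 4.27270611e-01, 1.37113344e-05]), 'contact_force': array([1.51805119, 0.09766343, 0.78531756]), 'moment': array([ 0.0038546 , -0.03420559,  0.0174662 ]), 'grip_force': 0.0, 'grip_width': 0.08531409324600442}
```

View pics/scene0.png

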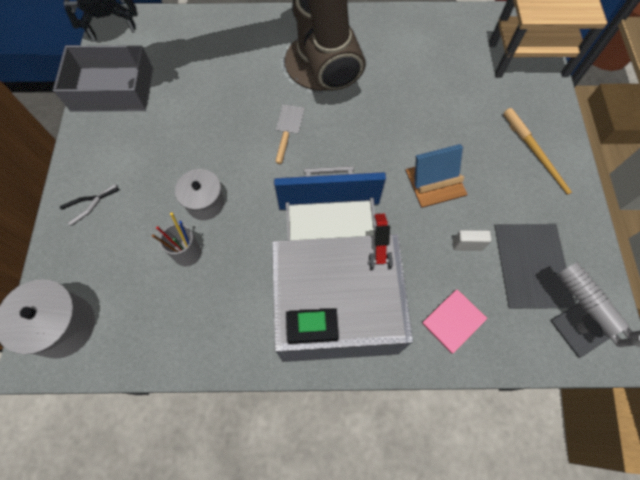

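View pics/top0.png

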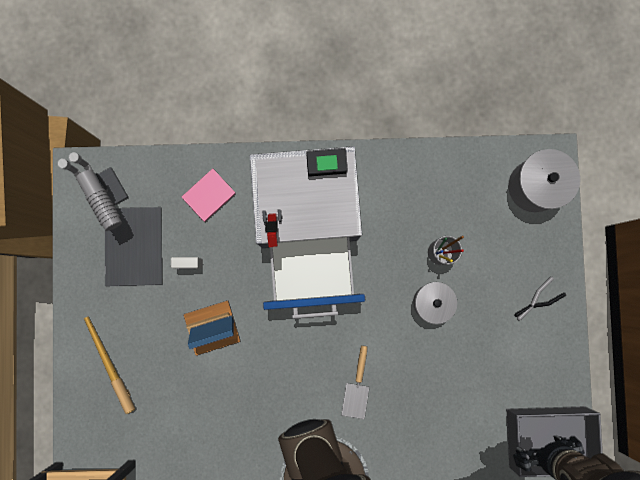

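Lookalikes: the blue tile on its wooden stand (scene 440,165; top 212,333), the pink tile (scene 455,322; top 208,195), and the drawer's blue panel (top 315,302). I choose the blue one on the stand. Next is one close crop with the colour masks.

```bash
python3 - <<'E'
from h import *
a=shot("scene");b=shot("top")
import pickle; pickle.dump((a,b),open('ab.pkl','wb'))
c1=cv2.resize(a['color'][130:215,390:490],(400,340),interpolation=cv2.INTER_CUBIC)
c2=cv2.resize(b['color'][285:370,165:265],(400,340),interpolation=cv2.INTER_CUBIC)
c3=cv2.resize(b['color'][205:330,245:378][:, :],(400,376)[:2],interpolation=cv2.INTER_CUBIC)[:260]
c4=cv2.resize(a['color'][160:245,260:410],(400,227),interpolation=cv2.INTER_CUBIC)
im=np.zeros((600,800,3),np.uint8); im[:340,:400]=c1; im[:340,400:]=c2; im[340:,:400]=c3; im[340:567,400:]=c4
cv2.imwrite('pics/crop.png',im)
for p in(a,b):
    hsv=cv2.cvtColor(p['color'],cv2.COLOR_BGR2HSV)
    m=cv2.inRange(hsv,(98,90,40),(125,255,255))
    n,l,s,c=cv2.connectedComponentsWithStats(m)
    for i in range(1,n):
        if s[i,4]>150: 
            pts=np.argwhere(l==i)[:,::-1].astype(np.int32); print(s[i],c[i],np.median(hsv[l==i],0),cv2.boxPoints(cv2.minAreaRect(pts)).round(1).tolist())
E
```

```text
[   0    0   85   82 5497] [33.78388212 38.74804439] [107. 177.  74.] [[-0.0, 0.0], [84.0, 0.0], [84.0, 81.0], [0.0, 81.0]]
[572   0  55  75 443] [605.58916479  19.44018059] [108. 169.  61.] [[556.5, 63.099998474121094], [609.2999877929688, -11.800000190734863], [626.0999755859375, 0.10000000149011612], [573.2999877929688, 74.9000015258789]]
[ 416  145   46   42 1340] [437.87313433 164.83656716] [104. 123. 114.] [[408.70001220703125, 157.39999389648438], [460.3999938964844, 143.8000030517578], [468.1000061035156, 172.8000030517578], [416.3999938964844, 186.39999389648438]]
[ 274  173  112   36 2836] [329.20239774 188.07087447] [107.  175.5  75. ] [[273.70001220703125, 177.89999389648438], [384.79998779296875, 171.89999389648438], [386.3999938964844, 202.5], [275.3999938964844, 208.5]]
[263 294 102  16 790] [313.46582278 301.56329114] [107. 184. 141.] [[262.6000061035156, 301.6000061035156], [363.8999938964844, 293.5], [364.5, 301.5], [263.20001220703125, 309.5]]
[188 316  46  33 861] [210.38908246 332.029036  ] [104. 129.  92.] [[183.5, 330.29998779296875], [231.60000610351562, 315.3999938964844], [237.1999969482422, 333.5], [189.10000610351562, 348.3999938964844]]
```

View pics/crop.png

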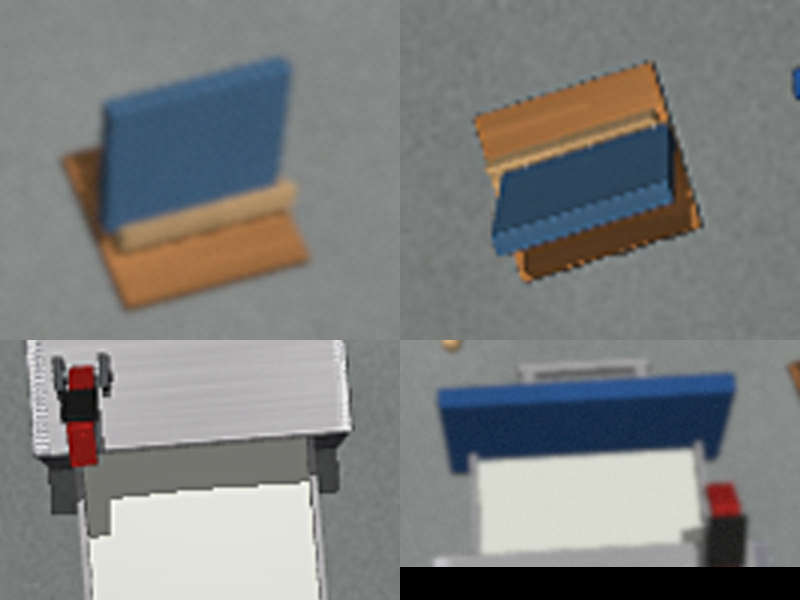

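```bash
cat > fit.py <<'E'
from h import *
from scipy.optimize import minimize
S=8
def masks(p,ext,lo=(98,90,40),hi=(125,255,255)):
    x,y,w,h=ext
    im=p['color'][y:y+h,x:x+w]; im=cv2.resize(im,None,fx=S,fy=S,interpolation=cv2.INTER_CUBIC)
    return cv2.inRange(cv2.cvtColor(im,cv2.COLOR_BGR2HSV),lo,hi)>0
def iou(p,ext,m,pts):
    q=(proj(p,pts)-ext[:2]+.5)*S-.5
    im=np.zeros(m.shape,np.uint8)
    cv2.fillConvexPoly(im,cv2.convexHull(q.astype(np.float32)).round().astype(np.int32),1); im=im>0
    return (im&m).sum()/(im|m).sum()
def box(x0,x1,y0,y1,z0,z1): return np.array([[x,y,z] for x in(x0,x1) for y in (y0,y1) for z in (z0,z1)])
def place(P,x,y,yaw,z=0): return Rn.from_rotvec([0,0,yaw]).apply(P)+[x,y,z]
E
cat > m1.py <<'E'
from fit import *
import pickle
a,b=pickle.load(open('ab.pkl','rb'))
ts=[(a,(405,135,70,60)),(b,(178,305,66,52))]; tm=[masks(*v) for v in ts]
L=Rn.from_rotvec([0,-.4,0])
def tile(v):
    P=np.vstack([box(-.008,.008,-.06,.06,.095,.095),[[.008,s*.06,v[3]] for s in(-1,1)],[[-.008,s*.06,v[3]] for s in(-1,1)]])
    return place(L.apply(P),v[0],v[1],v[2],.032)
x0=atz(b,(212,335),.06)
f=lambda v:-sum(iou(p,e,m,tile(v)) for (p,e),m in zip(ts,tm))
best=min((minimize(f,[x0[0]+dx,x0[1],.28,.006],method='Nelder-Mead',options=dict(initial_simplex=np.array([x0[0]+dx,x0[1],.28,.006])+np.vstack([np.zeros(4),np.diag([.01,.01,.1,.005])]),maxiter=400)) for dx in(0,.02)),key=lambda r:r.fun)
print('tile',best.x.round(4),best.fun)
for (p,e),m in zip(ts,tm): print(iou(p,e,m,tile(best.x)))
ps=[(a,(268,165,124,50)),(b,(258,288,112,26))]; pm=[masks(*v) for v in ps]
x1=atz(b,(313.5,300),.15); print(x1)
pan=lambda v:place(box(-.02,0,-.131,.131,v[3],.15),*v[:3])
g=lambda v:-sum(iou(p,e,m,pan(v)) for (p,e),m in zip(ps,pm))
s=np.array([x1[0],x1[1],.05,.05])
r=minimize(g,s,method='Nelder-Mead',options=dict(initial_simplex=s+np.vstack([np.zeros(4),np.diag([.01,.01,.1,.02])]),maxiter=400))
print('panel back',r.x.round(4),[iou(p,e,m,pan(r.x)) for (p,e),m in zip(ps,pm)])
# roof front corners in top crop: (38,455)->,(350,432) crop scale 400/133, offset (245,205)
for c in((38,455),(350,432)):
    uv=(245+c[0]*133/400,205+(c[1]-340)*125/376); print('roof corner',uv,atz(b,uv,.175))
for uv in ((376,264),(389,264),(376,216),(388,216)): print(uv)
E
python3 m1.py
```

```text
tile [0.4371 0.297  0.2911 0.0091] -1.867856116656713
0.921789448822279
0.9460666678344339
[0.49517665 0.01455211 0.15      ]
panel back [0.5012 0.0145 0.0522 0.0484] [np.float64(0.916997810604468), np.float64(0.9203438291052795)]
roof corner (257.635, 243.2313829787234) [0.64302402 0.1520623  0.175     ]
roof corner (361.375, 235.58510638297872) [ 0.65510055 -0.11155454  0.175     ]
(376, 264)
(389, 264)
(376, 216)
(388, 216)
```

```bash
cat > plan.py <<'E'
from h import *
def frame(yaw,tilt):  # tool y=+x of frame, tool z = -(frame z leaned by tilt towards -x)
    T=Rn.from_rotvec([0,0,yaw])*Rn.from_rotvec([0,-tilt,0])
    x,y,z=T.as_matrix().T
    return np.array([y,x,-z]).T, T
def to(pos,R):
    s=arm.observe(); C=Rn.from_rotvec(s['orientation'])
    d=C.inv().apply(np.array(pos)-s['eef_pos']); w=(C.inv()*Rn.from_matrix(R)).as_rotvec()
    print('t',round(s['time_s'],2),'at',s['eef_pos'].round(4),'target',np.round(pos,4),'off',(d/.1).round(3),'ang',(w/np.pi).round(4),'q',s['q'].round(2),'F',s['contact_force'].round(1))
TILE=np.array([.4371,.297,.032]); TY=.2911
KY=.05; HE=np.array([.5012,.0145,.04])+np.array([np.cos(KY),np.sin(KY),0])*.1
E
python3 - <<'E'
from plan import *
R,T=frame(TY,.4)
print(R.round(3))
g=lambda z:TILE+T.apply([0,0,z])
print(g(.055),g(.15)); to(g(.15),R)
import pickle
a,b=pickle.load(open('ab.pkl','rb'))
for n,uv in(('pot',(435,302)),('jar',(447,250)),('timer',(187,263))): print(n,atz(b,uv,.08))
E
```

```text
[[-0.287  0.882  0.373]
 [ 0.958  0.264  0.112]
 [-0.     0.389 -0.921]]
[0.41658307 0.2908529  0.08265835] [0.38114475 0.28023518 0.17015915]
t 1.2 at [ 0.1415 -0.5056  0.2313] target [0.3811 0.2802 0.1702] off [ 4.425 -6.922  0.611] ang [-0.0992  0.101  -0.4984] q [-1.3   0.13 -0.04  1.41 -0.    1.57] F [ 0.2 -1.  -0.6]
pot [ 0.47952302 -0.31012921  0.08      ]
jar [ 0.61800427 -0.34809389  0.08      ]
timer [0.60263355 0.35177268 0.08      ]
```

```bash

for i in 1 2 3 4 5 6; do python3 -m jog '{"angular":[[0,0,0],[0,0,0],[0,0,0]],"offset":[[0.21,-0.33,0],[0.42,-0.66,0],[0.63,-0.99,0]],"grip":[1,1,1]}' 40 | tail -c 300; done
python3 -m jog '{"angular":[[0,0,-0.045],[0,0,-0.09],[0,0,-0.135],[0,0,-0.18],[0,0,-0.225],[0,0,-0.25],[0,0,-0.25]],"offset":[[0.2,-0.3,0],[0.4,-0.6,0],[0.63,-0.98,0],[0.63,-0.98,0],[0.63,-0.98,0],[0.63,-0.98,0],[0.63,-0.98,0]],"grip":[1,1,1,1,1,1,1]}' | tail -c 300
python3 - <<'E'
from plan import *
R,T=frame(TY,.4); to(TILE+T.apply([0,0,.15]),R)
E
```

```text
time_s: 1.5
eef_pos: [0.1755, -0.3921, 0.231]
orientation: [-3.112, -0.426, -0.0]
contact_force: [0.5, 0.1, 0.1]
grip_width: 0.0853
grip_force: 0.0
time_s: 1.8
eef_pos: [0.2095, -0.2795, 0.2314]
orientation: [3.112, 0.426, 0.001]
contact_force: [0.7, -0.7, 0.5]
grip_width: 0.0853
grip_force: 0.0
time_s: 2.1
eef_pos: [0.2434, -0.1672, 0.2315]
orientation: [3.112, 0.426, 0.001]
contact_force: [0.3, 0.6, 0.6]
grip_width: 0.0855
grip_force: 0.0
time_s: 2.4
eef_pos: [0.2775, -0.0549, 0.2316]
orientation: [3.112, 0.426, 0.002]
contact_force: [1.7, 0.1, -0.2]
grip_width: 0.0854
grip_force: 0.0
time_s: 2.7
eef_pos: [0.3115, 0.0577, 0.2316]
orientation: [3.112, 0.428, 0.002]
contact_force: [0.8, -0.9, 0.5]
grip_width: 0.0855
grip_force: 0.0
time_s: 3.0
eef_pos: [0.3564, 0.1253, 0.2314]
orientation: [-3.074, -0.49, 0.007]
contact_force: [0.5, -0.7, 0.9]
grip_width: 0.0852
grip_force: 0.0
time_s: 3.7
eef_pos: [0.3859, 0.2362, 0.234]
orientation: [-2.656, -1.625, -0.01]
contact_force: [-0.0, -0.0, -0.9]
grip_width: 0.0858
grip_force: 0.0
t 3.7 at [0.3859 0.2362 0.234 ] target [0.3811 0.2802 0.1702] off [ 0.357 -0.229  0.651] ang [-0.1249  0.0402 -0.2416] q [ 0.53 -0.02 -0.18  1.4   0.03  2.57] F [-0.  -0.  -0.9]
```

```bash

python3 -m jog '{"angular":[[-0.021,0.007,-0.04],[-0.042,0.013,-0.08],[-0.062,0.02,-0.12],[-0.083,0.027,-0.16],[-0.104,0.033,-0.2],[-0.125,0.04,-0.242],[-0.125,0.04,-0.242],[-0.125,0.04,-0.242]],"offset":[[0.06,0,0],[0.12,0,0],[0.18,-0.05,0],[0.24,-0.1,0.1],[0.3,-0.2,0.2],[0.36,-0.23,0.3],[0.36,-0.23,0.3],[0.36,-0.23,0.3]],"grip":[1,1,1,1,1,1,1,1]}' | tail -c 300
python3 - <<'E'
from plan import *
R,T=frame(TY,.4); to(TILE+T.apply([0,0,.15]),R);to(TILE+T.apply([0,0,.055]),R)
p=shot('wrist','w1.png')
P=np.array([[x,y,z] for z in(.095,) for x,y in((-.008,-.06),(.008,-.06),(.008,.06),(-.008,.06))])
u=proj(p,TILE+T.apply(P)); im=p['color'].copy(); cv2.polylines(im,[u.round().astype(int)],True,(0,255,255),1); cv2.imwrite('pics/w1.png',im); print(u.round(0).tolist())
E
```

```text
time_s: 4.5
eef_pos: [0.3813, 0.2791, 0.2058]
orientation: [1.715, 2.297, 0.466]
contact_force: [1.0, 0.6, 0.0]
grip_width: 0.0855
grip_force: 0.0
t 4.5 at [0.3813 0.2791 0.2058] target [0.3811 0.2802 0.1702] off [ 0.011 -0.137  0.329] ang [-0.0002  0.0002 -0.001 ] q [ 0.74 -0.27 -0.53  0.95 -0.17  1.99] F [1.  0.6 0. ]
t 4.5 at [0.3813 0.2791 0.2058] target [0.4166 0.2909 0.0827] off [ 0.011 -0.136  1.279] ang [-0.0002  0.0002 -0.001 ] q [ 0.74 -0.27 -0.53  0.95 -0.17  1.99] F [1.  0.6 0. ]
[[288.0, 329.0], [313.0, 329.0], [312.0, 133.0], [283.0, 133.0]]
```

View pics/w1.png

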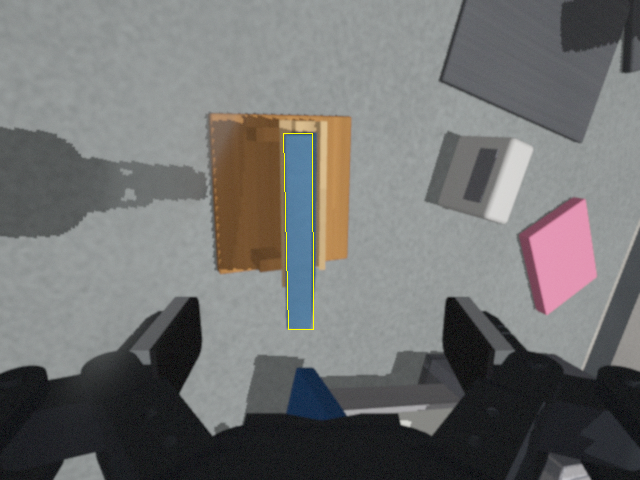

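The wrist view shows the tile's top edge at columns 283–313, rows 133–329. It matches my projected outline, so I'll go in and grip.

```bash

python3 -m jog '{"angular":[[0,0,0],[0,0,0],[0,0,0],[0,0,0]],"offset":[[0.01,-0.137,0.3],[0.01,-0.137,0.6],[0.01,-0.137,0.8],[0.01,-0.137,1.0]],"grip":[1,1,1,1]}' | tail -c 300
python3 -m jog '{"angular":[[0,0,0],[0,0,0],[0,0,0],[0,0,0],[0,0,0],[0,0,0],[0,0,0],[0,0,0]],"offset":[[0,0,0.14],[0,0,0.28],[0,0,0.28],[0,0,0.28],[0,0,0.28],[0,0,0.28],[0,0,0.28],[0,0,0.28]],"grip":[1,1,1,0.5,0.3,0,0,0]}' 40 | tail -c 300
python3 -m jog '{"angular":[[0,0,0],[0,0,0],[0,0,0],[0,0,0]],"offset":[[0,0,0],[0,0,0],[0,0,0],[0,0,0]],"grip":[0,0,0,0]}' 40 | tail -c 300
python3 - <<'E'
from plan import *
R,T=frame(TY,.4);to(TILE+T.apply([0,0,.055]),R)
R,T=frame(KY,0); ex=np.array([np.cos(KY),np.sin(KY),0])
print(HE); to(HE-ex*.03+[0,0,.055+.1],R)
E
```

```text
time_s: 4.95
eef_pos: [0.4081, 0.2882, 0.1079]
orientation: [1.715, 2.296, 0.466]
contact_force: [0.1, -0.3, 0.1]
grip_width: 0.0857
grip_force: 0.0
time_s: 5.75
eef_pos: [0.4171, 0.2912, 0.0828]
orientation: [1.71, 2.299, 0.467]
contact_force: [-0.5, 0.1, -0.9]
grip_width: 0.0155
grip_force: 39.5
time_s: 6.15
eef_pos: [0.4171, 0.2912, 0.0828]
orientation: [1.71, 2.299, 0.467]
contact_force: [-2.7, -1.3, 5.2]
grip_width: 0.0153
grip_force: 40.6
t 6.15 at [0.4171 0.2912 0.0828] target [0.4166 0.2909 0.0827] off [-0.002 -0.006 -0.002] ang [ 0.0003 -0.      0.0002] q [ 0.7  -0.14 -0.71  0.63 -0.16  1.95] F [-2.7 -1.3  5.2]
[0.60107503 0.01949792 0.04      ]
t 6.15 at [0.4171 0.2912 0.0828] target [0.5711 0.018  0.195 ] off [-3.06   1.072 -0.764] ang [ 0.1271 -0.0153  0.0759] q [ 0.7  -0.14 -0.71  0.63 -0.16  1.95] F [-2.7 -1.3  5.2]
```

```bash

python3 -m jog '{"angular":[[0,0,0],[0,0,0],[0,0,0],[0,0,0],[0,0,0]],"offset":[[0,0,-0.1],[0,0,-0.3],[0,0,-0.6],[0,0,-0.9],[0,0,-1]],"grip":[0,0,0,0,0]}' | tail -c 300
python3 -m jog '{"angular":[[0.02,-0.002,0.012],[0.04,-0.005,0.024],[0.06,-0.007,0.036],[0.08,-0.01,0.048],[0.1,-0.012,0.06],[0.127,-0.0153,0.0759],[0.127,-0.0153,0.0759],[0.127,-0.0153,0.0759]],"offset":[[0,0.1,-0.2],[0,0.2,-0.4],[0,0.3,-0.6],[0,0.39,-0.8],[0,0.39,-0.92],[0,0.39,-0.92],[0,0.39,-0.92],[0,0.39,-0.92]],"grip":[0,0,0,0,0,0,0,0]}' | tail -c 300
python3 - <<'E'
from plan import *
R,T=frame(KY,0); ex=np.array([np.cos(KY),np.sin(KY),0])
to(HE-ex*.03+[0,0,.055+.15],R)
p=shot('scene'); q=shot('top')
im=np.zeros((360,800,3),np.uint8)
im[:,:400]=cv2.resize(p['color'][100:280,250:450],(400,360)); im[:,400:]=cv2.resize(q['color'][200:380,180:380],(400,360))
cv2.imwrite('pics/lift.png',im)
E
```

```text
time_s: 6.65
eef_pos: [0.3794, 0.2801, 0.1766]
orientation: [1.709, 2.299, 0.469]
contact_force: [0.7, 0.4, -1.8]
grip_width: 0.0156
grip_force: 39.7
time_s: 7.45
eef_pos: [0.3801, 0.2799, 0.2725]
orientation: [2.164, 2.277, -0.004]
contact_force: [0.4, 0.1, -2.6]
grip_width: 0.0156
grip_force: 40.3
t 7.45 at [0.3801 0.2799 0.2725] target [0.5711 0.018  0.245 ] off [-2.712  1.776  0.277] ang [-0.0005  0.0006  0.0002] q [ 0.64  0.03 -0.05  1.49 -0.    2.16] F [ 0.4  0.1 -2.6]
```

View pics/lift.png

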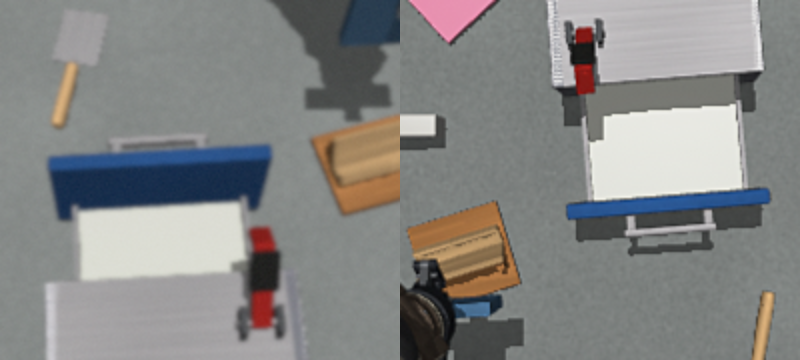

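```bash

for i in 1 2; do python3 -m jog '{"angular":[[0,0,0],[0,0,0],[0,0,0],[0,0,0]],"offset":[[-0.2,0.05,0],[-0.5,0.1,0],[-0.8,0.15,0],[-1,0.2,0]],"grip":[0,0,0,0]}' | tail -c 300; done
python3 -m jog '{"angular":[[0,0,0],[0,0,0],[0,0,0],[0,0,0],[0,0,0]],"offset":[[-0.2,0.1,0],[-0.5,0.3,0],[-0.7,0.5,0],[-0.9,0.7,0],[-0.9,0.8,0]],"grip":[0,0,0,0,0]}' | tail -c 300
python3 -m jog '{"angular":[[0,0,0],[0,0,0],[0,0,0],[0,0,0]],"offset":[[0,0.1,0],[0,0.3,0],[0,0.5,0],[0,0.5,0]],"grip":[0,0,0,0]}' | tail -c 300
python3 - <<'E'
from plan import *
R,T=frame(KY,0); ex,ey=Rn.from_rotvec([0,0,KY]).as_matrix().T[:2]
G=HE-ex*.035-ey*.02
to(G+[0,0,.055],R)
s=arm.observe(); C=Rn.from_rotvec(s['orientation']); M=C.as_matrix()
p=shot('scene'); q=shot('top')
im=np.zeros((560,800,3),np.uint8)
tb=np.array([[x,y,z] for z in(.095,0) for x,y in((-.008,-.06),(.008,-.06),(.008,.06),(-.008,.06))])
B=np.array([M[:,1],M[:,0],-M[:,2]]).T
W=s['eef_pos']+(tb-[0,0,.055])@B.T
F=(G+tb[4:]@B.T)
for c in(p,q):
  for P in(W[:4],W[4:],F): cv2.polylines(c['color'],[proj(c,P).round().astype(int)],True,(0,255,255) if P is not F else (0,0,255),1)
im[:,:400]=cv2.resize(p['color'][110:250,270:370],(400,560)); im[:,400:]=cv2.resize(q['color'][200:340,260:360],(400,560))
cv2.imwrite('pics/over.png',im)
E
```

```text
time_s: 7.95
eef_pos: [0.4039, 0.1795, 0.2744]
orientation: [2.163, 2.276, 0.001]
contact_force: [0.2, -0.5, -1.6]
grip_width: 0.0156
grip_force: 40.3
time_s: 8.35
eef_pos: [0.4289, 0.0807, 0.2745]
orientation: [2.164, 2.275, 0.001]
contact_force: [0.2, 0.6, -3.4]
grip_width: 0.0155
grip_force: 40.3
time_s: 8.85
eef_pos: [0.5147, -0.0054, 0.2741]
orientation: [2.166, 2.273, -0.001]
contact_force: [-0.4, 0.4, -1.6]
grip_width: 0.0153
grip_force: 40.3
time_s: 9.25
eef_pos: [0.5653, 0.0001, 0.2735]
orientation: [2.163, 2.278, -0.001]
contact_force: [-0.9, 0.5, -2.3]
grip_width: 0.0156
grip_force: 40.3
t 9.25 at [5.653e-01 1.000e-04 2.735e-01] target [ 0.5671 -0.0022  0.095 ] off [-0.023  0.017  1.785] ang [-0.0001  0.0001  0.0006] q [ 0.    0.21  0.15  1.51 -0.    1.52] F [-0.9  0.5 -2.3]
```

View pics/over.png

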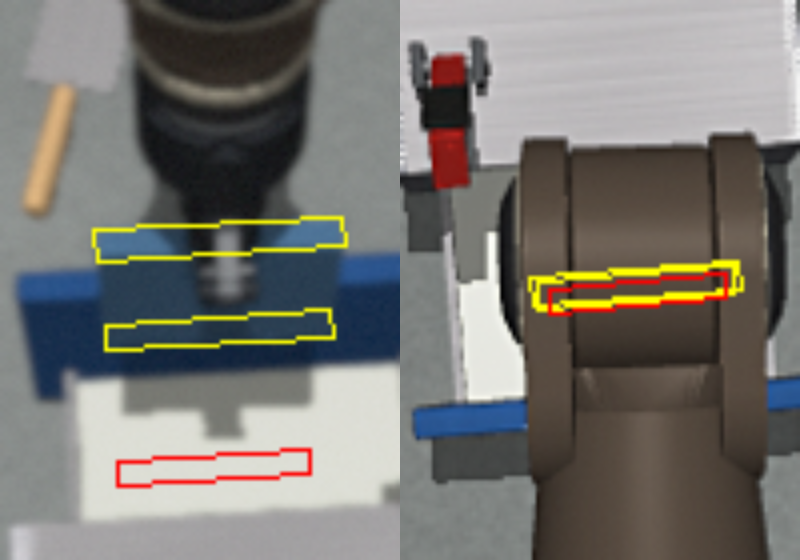

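```bash

python3 -m jog '{"angular":[[0,0,0],[0,0,0],[0,0,0],[0,0,0]],"offset":[[-0.02,0.017,0.2],[-0.02,0.017,0.5],[-0.02,0.017,0.8],[-0.02,0.017,1]],"grip":[0,0,0,0]}' | tail -c 300
python3 -m jog '{"angular":[[0,0,0],[0,0,0],[0,0,0],[0,0,0],[0,0,0],[0,0,0]],"offset":[[0,0,0.2],[0,0,0.4],[0,0,0.6],[0,0,0.7],[0,0,0.75],[0,0,0.75]],"grip":[0,0,0,0,0,0]}' | tail -c 300
python3 -m jog '{"angular":[[0,0,0],[0,0,0],[0,0,0]],"offset":[[0,0,0.01],[0,0,0.01],[0,0,0.01]],"grip":[0,0,0]}' | sed -n '1,4p'
```

```text
time_s: 9.75
eef_pos: [0.5639, -0.0026, 0.1725]
orientation: [-2.163, -2.276, 0.003]
contact_force: [-0.5, -0.2, -2.0]
grip_width: 0.0156
grip_force: 40.2
time_s: 10.35
eef_pos: [0.5653, -0.003, 0.0993]
orientation: [-2.165, -2.276, 0.002]
contact_force: [-0.1, -0.3, -1.6]
grip_width: 0.0154
grip_force: 40.2
time_s: 10.65
eef_pos: [0.5661, -0.0032, 0.0988]
orientation: [2.165, 2.276, -0.0]
contact_force: [-0.0, -0.5, -2.1]
```

```bash

for i in 1 2 3 4; do python3 -m jog '{"angular":[[0,0,0],[0,0,0]],"offset":[[0,0,0.01],[0,0,0.01]],"grip":[0,0]}' | sed -n '2p;4p'; done
```

```text
eef_pos: [0.5657, -0.0032, 0.0972]
contact_force: [1.3, -0.2, -2.8]
eef_pos: [0.5656, -0.0032, 0.096]
contact_force: [-0.5, -0.7, -1.9]
eef_pos: [0.5658, -0.0033, 0.0955]
contact_force: [-2.1, -1.4, -0.7]
eef_pos: [0.5662, -0.0035, 0.0953]
contact_force: [-0.9, -2.0, 5.6]
```

```bash

python3 -m jog '{"angular":[[0,0,0],[0,0,0],[0,0,0],[0,0,0],[0,0,0],[0,0,0]],"offset":[[0,0,0],[0,0,0],[0,0,0],[0,0,0],[0,0,0],[0,0,0]],"grip":[0.2,0.25,0.3,0.4,0.45,0.45]}' 20| sed -n '2,6p'
python3 -m jog '{"angular":[[0,0,0],[0,0,0],[0,0,0],[0,0,0],[0,0,0],[0,0,0],[0,0,0]],"offset":[[0,0,-0.05],[0,0,-0.15],[0,0,-0.3],[0,0,-0.5],[0,0,-0.7],[0,0,-0.9],[0,0,-1]],"grip":[0.45,0.45,0.45,0.45,0.45,0.45,0.45]}' | sed -n '2,6p'
python3 -m jog '{"angular":[[0,0,0],[0,0,0],[0,0,0],[0,0,0]],"offset":[[0,0,-0.2],[0,0,-0.5],[0,0,-0.9],[0,0,-0.9]],"grip":[0.45,0.45,0.45,0.45]}' | sed -n '1,6p'
for i in 1 2; do python3 -m jog '{"angular":[[0,0,0],[0,0,0],[0,0,0]],"offset":[[0,-0.3,0],[0,-0.7,0],[0,-1,0]],"grip":[0,0,0]}' | sed -n '2p'; done
cat > look.py <<'E'
from plan import *
import sys
R,T=frame(KY,0)
to([.3712,-.0122,.115],R)
p=shot('scene'); q=shot('top')
im=np.zeros((560,800,3),np.uint8)
im[:,:400]=cv2.resize(p['color'][130:270,290:390],(400,560)); im[:,400:]=cv2.resize(q['color'][200:340,260:360],(400,560))
cv2.imwrite('pics/'+sys.argv[1],im)
import pickle; pickle.dump((p,q),open('pq.pkl','wb'))
E
python3 look.py placed.png
```

```text
eef_pos: [0.5656, -0.0032, 0.094]
orientation: [-2.165, -2.276, 0.001]
contact_force: [-0.2, 0.6, -0.7]
grip_width: 0.0381
grip_force: 0.0
eef_pos: [0.5666, -0.0031, 0.197]
orientation: [2.164, 2.275, 0.002]
contact_force: [-0.0, 0.3, -0.3]
grip_width: 0.0381
grip_force: 0.0
time_s: 13.15
eef_pos: [0.5673, -0.0031, 0.2898]
orientation: [2.161, 2.272, 0.008]
contact_force: [0.5, -0.1, 0.5]
grip_width: 0.0384
grip_force: 0.0
eef_pos: [0.4642, -0.0081, 0.2838]
eef_pos: [0.3639, -0.0131, 0.284]
t 13.75 at [ 0.3639 -0.0131  0.284 ] target [ 0.3712 -0.0122  0.115 ] off [0.007 0.075 1.69 ] ang [-0.0003  0.0002  0.    ] q [-0.04 -0.17 -0.21  1.53 -0.    1.49] F [-0.1 -0.  -0.2]
```

View pics/placed.png

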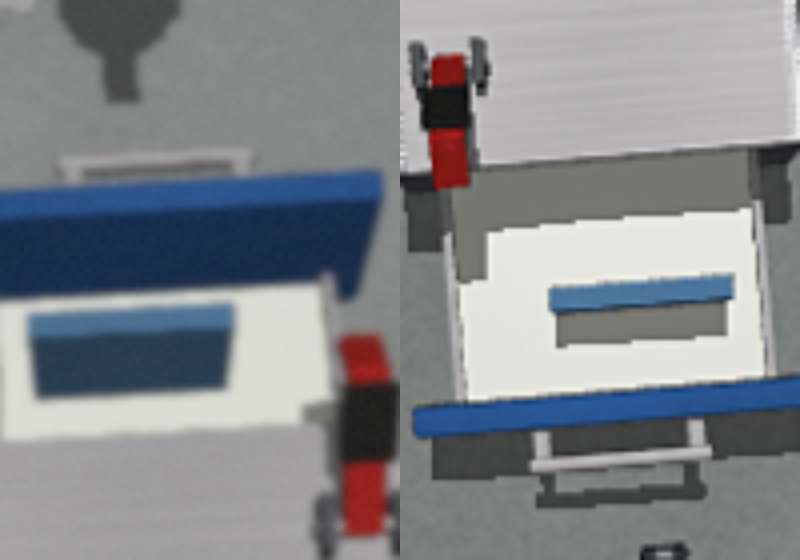

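```bash

python3 -m jog '{"angular":[[0,0,0],[0,0,0],[0,0,0],[0,0,0]],"offset":[[0,0.1,0.3],[0,0.2,0.6],[0,0.35,0.9],[0,0.35,1]],"grip":[0,0,0,0]}' 40| sed -n '2p'
python3 -m jog '{"angular":[[0,0,0],[0,0,0],[0,0,0],[0,0,0],[0,0,0]],"offset":[[0,0,0.2],[0,0,0.4],[0,0,0.6],[0,0,0.71],[0,0,0.71]],"grip":[0,0,0,0,0]}' | sed -n '2,5p'
python3 -m jog '{"angular":[[0,0,0],[0,0,0],[0,0,0],[0,0,0],[0,0,0],[0,0,0],[0,0,0],[0,0,0]],"offset":[[0,0.03,0],[0,0.06,0],[0,0.09,0],[0,0.12,0],[0,0.15,0],[0,0.18,0],[0,0.2,0],[0,0.22,0]],"grip":[0,0,0,0,0,0,0,0]}' | sed -n '2,4p'
```

```text
eef_pos: [0.4011, -0.0113, 0.1812]
eef_pos: [0.4001, -0.0114, 0.1124]
orientation: [-2.164, -2.275, 0.004]
contact_force: [0.3, 0.7, -0.1]
grip_width: -0.0
eef_pos: [0.423, -0.0103, 0.1132]
orientation: [-2.165, -2.276, 0.002]
contact_force: [-0.8, 0.3, 0.5]
```

```bash

for i in 1 2 3; do python3 -m jog '{"angular":[[0,0,0],[0,0,0],[0,0,0],[0,0,0],[0,0,0],[0,0,0],[0,0,0],[0,0,0]],"offset":[[0,0.025,0],[0,0.05,0],[0,0.075,0],[0,0.1,0],[0,0.125,0],[0,0.15,0],[0,0.175,0],[0,0.2,0]],"grip":[0,0,0,0,0,0,0,0]}' | sed -n '2p;4p'; done; python3 look.py push1.png
```

```text
eef_pos: [0.4427, -0.0093, 0.1132]
contact_force: [-2.2, -0.6, 1.9]
eef_pos: [0.463, -0.0083, 0.1132]
contact_force: [-2.6, -0.2, 1.3]
eef_pos: [0.483, -0.0073, 0.1132]
contact_force: [-2.2, 1.4, 1.4]
t 17.95 at [ 0.483  -0.0073  0.1132] target [ 0.3712 -0.0122  0.115 ] off [ 0.007 -1.119 -0.017] ang [-0.0002  0.0001  0.    ] q [-0.01  0.08 -0.36  1.14 -0.    1.51] F [-2.2  1.4  1.4]
```

View pics/push1.png

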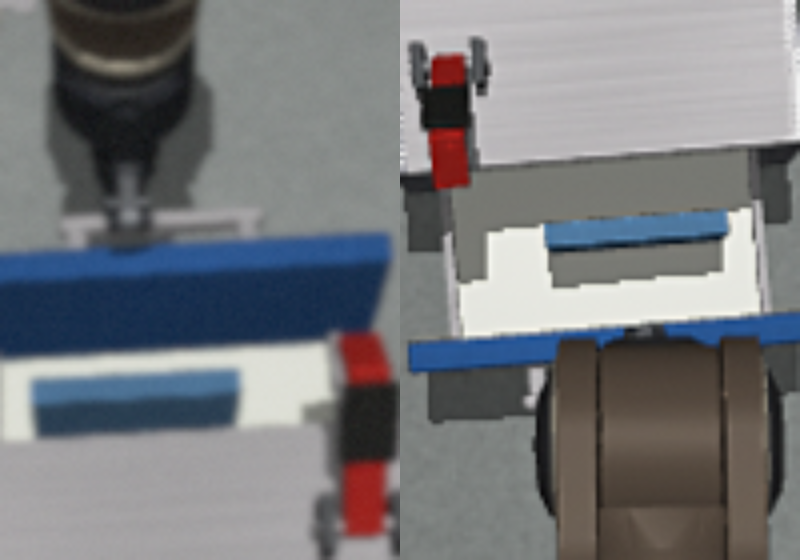

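The drawer slides at about 2.5 N, and the tile (top view, crop ~635,230) is still standing and moving with it.

```bash

for i in 1 2 3 4; do python3 -m jog '{"angular":[[0,0,0],[0,0,0],[0,0,0],[0,0,0],[0,0,0],[0,0,0],[0,0,0],[0,0,0]],"offset":[[0,0.025,0],[0,0.05,0],[0,0.075,0],[0,0.1,0],[0,0.125,0],[0,0.15,0],[0,0.175,0],[0,0.2,0]],"grip":[0,0,0,0,0,0,0,0]}' | sed -n '2p;4p'; done
for i in 1 2; do python3 -m jog '{"angular":[[0,0,0],[0,0,0],[0,0,0],[0,0,0],[0,0,0],[0,0,0]],"offset":[[0,0.015,0],[0,0.03,0],[0,0.045,0],[0,0.06,0],[0,0.07,0],[0,0.08,0]],"grip":[0,0,0,0,0,0]}' | sed -n '2p;4p'; done
```

```text
eef_pos: [0.503, -0.0064, 0.1132]
contact_force: [-2.6, -0.0, 0.6]
eef_pos: [0.523, -0.0053, 0.1132]
contact_force: [-2.4, 0.1, 1.2]
eef_pos: [0.543, -0.0043, 0.1132]
contact_force: [-2.2, -0.8, 2.1]
eef_pos: [0.5629, -0.0033, 0.1131]
contact_force: [-1.8, 0.2, 2.2]
eef_pos: [0.5707, -0.0029, 0.1131]
contact_force: [-1.9, 0.4, 1.2]
eef_pos: [0.5788, -0.0025, 0.1131]
contact_force: [-3.0, 1.0, 1.6]
```

```bash

for i in 1 2 3 4 5; do python3 -m jog '{"angular":[[0,0,0],[0,0,0],[0,0,0]],"offset":[[0,0.01,0],[0,0.02,0],[0,0.03,0]],"grip":[0,0,0]}' | sed -n '2p;4p'; done
```

```text
eef_pos: [0.5817, -0.0023, 0.1131]
contact_force: [-2.3, 1.3, 0.8]
eef_pos: [0.5847, -0.0022, 0.1131]
contact_force: [-1.9, 1.5, 0.5]
eef_pos: [0.5877, -0.002, 0.1131]
contact_force: [-3.2, 1.0, 0.2]
eef_pos: [0.5899, -0.0019, 0.1131]
contact_force: [-8.4, 1.3, 3.4]
eef_pos: [0.59, -0.0019, 0.1131]
contact_force: [-17.7, 1.4, 10.2]
```

```bash

python3 -m jog '{"angular":[[0,0,0],[0,0,0],[0,0,0],[0,0,0],[0,0,0],[0,0,0],[0,0,0]],"offset":[[0,-0.02,0],[0,-0.06,0],[0,-0.15,0],[0,-0.3,0],[0,-0.5,0],[0,-0.8,0],[0,-0.9,0]],"grip":[0,0,0,0,0,0,0]}' | sed -n '2p;4p'
for i in 1 2; do python3 -m jog '{"angular":[[0,0,0],[0,0,0],[0,0,0]],"offset":[[0,0,-0.3],[0,0,-0.7],[0,0,-1]],"grip":[0,0,0]}' | sed -n '2p;4p';done
python3 look.py shut.png
cat > latch.py <<'E'
from fit import *
from plan import *
import pickle
a,b=pickle.load(open('pq.pkl','rb'))
ex,ey=Rn.from_rotvec([0,0,KY]).as_matrix().T[:2]
K=np.array([.5012,.0145,0])+.148*ex
for p,e in((a,(340,195,80,90)),(b,(255,200,40,60))):
    x,y,w,h=e; hsv=cv2.cvtColor(p['color'][y:y+h,x:x+w],cv2.COLOR_BGR2HSV)
    m=cv2.inRange(hsv,(0,130,60),(8,255,255))|cv2.inRange(hsv,(172,130,60),(180,255,255))
    # black pad between the red parts: hole inside the hull
    pts=np.argwhere(m>0)[:,::-1]; r=[pts.min(0)+e[:2],pts.max(0)+e[:2]]
    print('red',r)
    cols=[c for c in range(h) if m[c].any()]; gap=[c+y for c in range(cols[0],cols[-1]) if not m[c].any()]
    print('gap rows',gap)
    for th in np.arange(.5,1.15,.1):
        P=lambda s,n:K+ex*(.065-s*np.cos(th)+n*np.sin(th))+ey*.088+[0,0,.191+s*np.sin(th)+n*np.cos(th)]
        print(round(th,1),proj(p,[P(.0435,.012),P(.0885,.012),P(.1,.006)]).round(1).tolist())
E
python3 latch.py
```

```text
eef_pos: [0.5015, -0.0066, 0.1132]
contact_force: [-0.7, -0.4, -0.1]
eef_pos: [0.5044, -0.0064, 0.2155]
contact_force: [0.7, -0.6, 0.3]
eef_pos: [0.5045, -0.0063, 0.3158]
contact_force: [0.9, 0.3, -0.1]
t 25.25 at [ 0.5045 -0.0063  0.3158] target [ 0.3712 -0.0122  0.115 ] off [ 0.01  -1.339  2.005] ang [ 0.0008  0.0003 -0.    ] q [-0.01  0.1   0.12  1.59 -0.    1.51] F [ 0.9  0.3 -0.1]
red [array([375, 214]), array([386, 263])]
gap rows [227, 228, 229, 230, 231, 232, 233, 234, 235, 236, 237, 238, 239, 240, 241, 242, 243, 244]
0.5 [[380.3, 240.0], [379.4, 217.8], [378.7, 211.9]]
0.6 [[380.7, 241.0], [380.1, 219.0], [379.5, 212.8]]
0.7 [[381.0, 242.2], [380.9, 220.6], [380.3, 214.1]]
0.8 [[381.4, 243.5], [381.6, 222.6], [381.2, 216.0]]
0.9 [[381.7, 245.1], [382.4, 225.0], [382.0, 218.4]]
1.0 [[382.1, 246.8], [383.1, 227.9], [382.9, 221.2]]
1.1 [[382.4, 248.6], [383.8, 231.2], [383.7, 224.6]]
red [array([267, 214]), array([277, 246])]
gap rows [222, 223, 224, 225, 226, 227, 228, 229, 230, 231]
0.5 [[272.0, 227.5], [272.6, 242.7], [273.0, 248.1]]
0.6 [[271.8, 226.0], [272.2, 240.2], [272.5, 245.5]]
0.7 [[271.6, 224.5], [271.8, 237.4], [272.1, 242.5]]
0.8 [[271.4, 222.8], [271.4, 234.3], [271.7, 239.3]]
0.9 [[271.3, 221.1], [271.1, 231.0], [271.3, 235.8]]
1.0 [[271.1, 219.3], [270.7, 227.6], [270.8, 232.0]]
1.1 [[270.9, 217.4], [270.3, 224.0], [270.4, 228.0]]
```

View pics/shut.png

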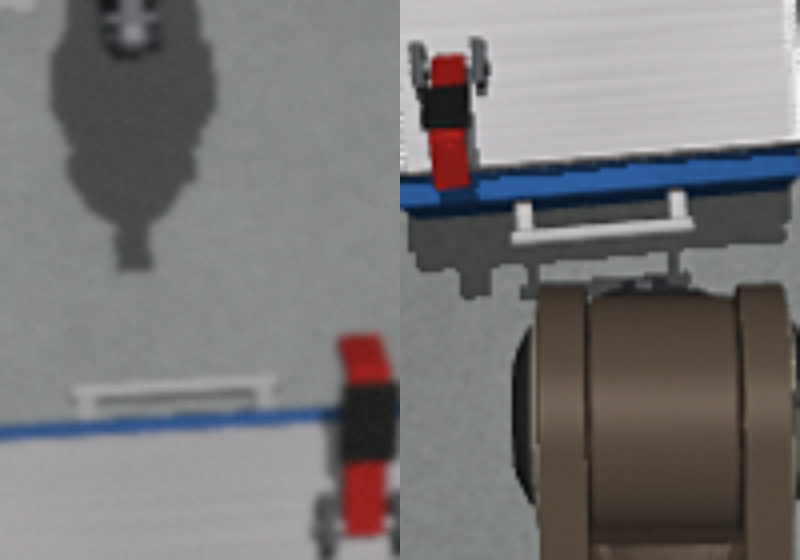

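```bash
python3 - <<'E'
from plan import *
R,T=frame(KY,0); ex,ey=Rn.from_rotvec([0,0,KY]).as_matrix().T[:2]
K=np.array([.5012,.0145,0])+.148*ex
for x,z in((.038,.32),(.036,.25),(.01,.202)): to(K+ex*x+ey*.088+[0,0,z],R)
E
```

```text
t 25.35 at [ 0.5058 -0.0063  0.3178] target [0.6826 0.1117 0.32  ] off [ 1.091  1.825 -0.009] ang [ 0.0024  0.0004 -0.    ] q [-0.01  0.1   0.12  1.58 -0.    1.51] F [1.1 0.3 0.4]
t 25.35 at [ 0.5058 -0.0063  0.3178] target [0.6806 0.1116 0.25  ] off [1.092 1.799 0.691] ang [ 0.0024  0.0004 -0.    ] q [-0.01  0.1   0.12  1.58 -0.    1.51] F [1.1 0.3 0.4]
t 25.35 at [ 0.5058 -0.0063  0.3178] target [0.6546 0.1103 0.202 ] off [1.092 1.536 1.169] ang [ 0.0024  0.0004 -0.    ] q [-0.01  0.1   0.12  1.58 -0.    1.51] F [1.1 0.3 0.4]
```

```bash

python3 -m jog '{"angular":[[0,0,0],[0,0,0],[0,0,0],[0,0,0]],"offset":[[0.2,0.3,0],[0.4,0.6,0],[0.55,0.9,0],[0.55,0.9,0]],"grip":[0,0,0,0]}' | sed -n '2,4p'
python3 -m jog '{"angular":[[0,0,0],[0,0,0],[0,0,0],[0,0,0],[0,0,0]],"offset":[[0.2,0.3,0],[0.4,0.6,0],[0.54,0.92,0],[0.54,0.92,0],[0.54,0.92,0]],"grip":[0,0,0,0,0]}' | sed -n '2,4p'
python3 - <<'E'
from plan import *
R,T=frame(KY,0); ex,ey=Rn.from_rotvec([0,0,KY]).as_matrix().T[:2]
K=np.array([.5012,.0145,0])+.148*ex
for x,z in((.038,.27),(.036,.25),(.01,.202)): to(K+ex*x+ey*.088+[0,0,z],R)
E
```

```text
eef_pos: [0.5939, 0.055, 0.3099]
orientation: [-2.162, -2.277, 0.004]
contact_force: [0.9, 0.6, -0.8]
eef_pos: [0.6805, 0.1117, 0.3111]
orientation: [-2.164, -2.276, 0.005]
contact_force: [0.6, -0.6, 0.6]
t 26.25 at [0.6805 0.1117 0.3111] target [0.6826 0.1117 0.27  ] off [-0.001  0.022  0.411] ang [-0.001   0.0004  0.0001] q [ 0.16  0.5   0.65  1.72 -0.    1.68] F [ 0.6 -0.6  0.6]
t 26.25 at [0.6805 0.1117 0.3111] target [0.6806 0.1116 0.25  ] off [-0.     0.003  0.611] ang [-0.001   0.0004  0.0001] q [ 0.16  0.5   0.65  1.72 -0.    1.68] F [ 0.6 -0.6  0.6]
t 26.25 at [0.6805 0.1117 0.3111] target [0.6546 0.1103 0.202 ] off [ 0.    -0.256  1.092] ang [-0.001   0.0004  0.0001] q [ 0.16  0.5   0.65  1.72 -0.    1.68] F [ 0.6 -0.6  0.6]
```

```bash

python3 -m jog '{"angular":[[0,0,0],[0,0,0],[0,0,0],[0,0,0],[0,0,0],[0,0,0]],"offset":[[0,0.02,0.2],[0,0.02,0.4],[0,0.01,0.5],[0,0,0.55],[0,0,0.6],[0,0,0.6]],"grip":[0,0,0,0,0,0]}' | sed -n '2p;4p'
python3 -m jog '{"angular":[[0,0,0],[0,0,0],[0,0,0],[0,0,0],[0,0,0],[0,0,0]],"offset":[[0,-0.03,0.05],[0,-0.05,0.12],[0,-0.07,0.18],[0,-0.09,0.24],[0,-0.11,0.28],[0,-0.11,0.28]],"grip":[0,0,0,0,0,0]}' | sed -n '2p;4p'
python3 -m jog '{"angular":[[0,0,0],[0,0,0],[0,0,0],[0,0,0],[0,0,0]],"offset":[[0,-0.05,0.05],[0,-0.09,0.1],[0,-0.12,0.14],[0,-0.15,0.17],[0,-0.15,0.17]],"grip":[0,0,0,0,0]}' | sed -n '2p;4p'
```

```text
eef_pos: [0.6798, 0.1113, 0.2539]
contact_force: [0.3, 0.2, -0.0]
eef_pos: [0.6685, 0.1112, 0.224]
contact_force: [-0.9, -0.4, 0.7]
eef_pos: [0.6534, 0.1104, 0.2075]
contact_force: [-0.2, 0.2, -1.5]
```

```bash

for i in 1 2 3 4; do python3 -m jog '{"angular":[[0,0,0],[0,0,0],[0,0,0]],"offset":[[0,0,0.01],[0,0,0.02],[0,0,0.02]],"grip":[0,0,0]}' | sed -n '2p;4p';done
```

```text
eef_pos: [0.6541, 0.1104, 0.206]
contact_force: [-0.4, 0.3, 1.2]
eef_pos: [0.6541, 0.1104, 0.2038]
contact_force: [-0.1, -0.6, 0.1]
eef_pos: [0.6543, 0.1104, 0.203]
contact_force: [-1.7, -0.3, 5.8]
eef_pos: [0.6543, 0.1104, 0.2029]
contact_force: [-4.7, -1.3, 12.7]
```

Firm contact at z = 0.203, which is exactly the height of the pad when it is down. I'll retreat and verify.

```bash

python3 -m jog '{"angular":[[0,0,0],[0,0,0],[0,0,0],[0,0,0],[0,0,0]],"offset":[[0,0,-0.1],[0,0,-0.3],[0,0,-0.6],[0,0,-1],[0,0,-1]],"grip":[0,0,0,0,0]}' | sed -n '2p;4p'
for i in 1 2; do python3 -m jog '{"angular":[[0,0,0],[0,0,0],[0,0,0],[0,0,0]],"offset":[[0,-0.3,0],[0,-0.6,0],[0,-1,0],[0,-1,0]],"grip":[0,0,0,0]}' | sed -n '1,4p';done
python3 look.py end.png
```

```text
eef_pos: [0.6556, 0.1107, 0.306]
contact_force: [-1.0, 0.3, 0.5]
time_s: 30.05
eef_pos: [0.55, 0.1051, 0.3003]
orientation: [-2.164, -2.276, 0.004]
contact_force: [-0.8, -0.6, 0.4]
time_s: 30.45
eef_pos: [0.4514, 0.1002, 0.301]
orientation: [-2.164, -2.277, 0.001]
contact_force: [0.1, -0.7, -0.5]
t 30.45 at [0.4514 0.1002 0.301 ] target [ 0.3712 -0.0122  0.115 ] off [-1.081 -0.857  1.861] ang [-0.0002  0.0001  0.0002] q [ 0.22  0.02 -0.    1.55 -0.    1.74] F [ 0.1 -0.7 -0.5]
```

View pics/end.png

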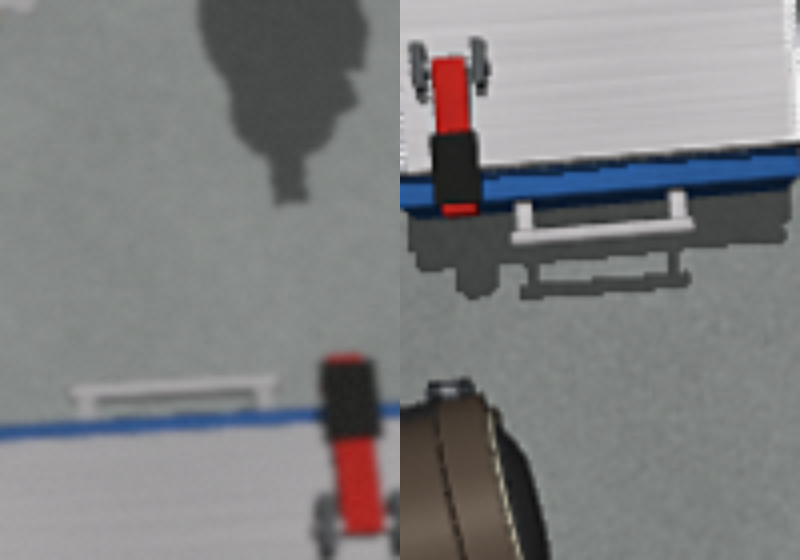

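The latch is level with its claw over the panel (top crop ~460,210), the drawer is shut, and the arm is clear.

```bash
python3 -c "
from cell import arm
print(arm.finish_job())"
```

```text
the job is handed in; nothing more can be done
None
```

I stood the tile upright on the hearth, pushed the drawer home at about 2–3 N, pressed the latch down to its level position, and handed the job in at about 30 s of the 72 s; the tile can't be seen with the drawer shut, so that it is still standing is inferred from the gentle push, and no verdict was returned.

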